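Tongs: hold a bread roll over the parcel crate

ROBOT

A 6-joint arm with a two-finger parallel gripper is mounted at the origin on the work surface. World frame = base frame: x ahead of the robot, y to its left, z up, the work surface at z = 0. Lengths are in m, angles in rad, forces in N, time in s.
With the tool pointing down it reaches from about 0.25 to 0.775 m from the base axis. Payload 4 kg.
Tool frame: the origin (TCP) lies between the finger pads; the fingertips stand 11 mm ahead of it and the grasp point (between the pads) lies 8 mm behind it (finger_overhang is the distance from the TCP to the fingertips, in m); x points along the fingers, z is the direction in which the jaws open and shut, and the axes are right-handed (so a half turn about x gives the same grasp; the last joint's range is limited). The gripper opens to 94 mm and grips with 3 to 60 N. Pads are 16 mm wide; open, the fingers measure 119 mm over their backs; the gripper's body (75 mm by 177 mm) begins 78 mm behind the grasp point.
Start: joints at [-1.268, 0.087, 1.371, -0, 1.684, -0.103], TCP at [0.217, -0.505, 0.217] pointing down, gripper open.
Joint ranges: [-3.1, 3.1], [-0.76, 2.03], [0.27, 2.55], [-1.08, 4.22], [0.17, 2.65], [-2.57, 2.57]. Speed limits (rad/s): [2.79, 2.79, 3.14, 3.14, 3.14, 3.14].

INTERFACE

Orientations are given as a unit quaternion [w, x, y, z].
In Python, from workcell import * gives the robot as it stands.
- The arm moves only by the tool jog_arm, never from a script. Its argument "plan" is one flat list of numbers, 7 for each row, row after row: the shift along the tool's x, y, z in units of 40 mm (1.0 is 40 mm), then the turn, a rotation vector about the tool's x, y, z in degrees, then the closure, from -1 (fully open) to 1 (shut). In form: [x, y, z, wx, wy, wz, grip, x, y, z, wx, wy, wz, grip, ...]. A call has 1 to 8 rows; each row is the pose to reach, as a shift and turn from the pose commanded when the call began, along the tool's axes at that moment; what a row does not reach only later rows make up. A row lasts 1/10 s, in which the tool goes at most 50 mm and 8.59 degrees, less where a joint would pass 70% of its speed; a pose out of reach is approached as far as the arm can. A call with a gripper value outside its range is refused whole. The fingers move at their own pace and stop on an object; the grip force is fixed at half the most. Time passes only in rows, so rows that repeat a pose let the fingers close. It gives the time, the measured TCP pose, the force and the opening at its end, in the units of the state.
- sense(): the state, without advancing time (a new reading comes with each control period).
- grab_frame(name): name is "scene" or "top" or "wrist"; returns the picture (400x640x3 uint8, red, green, blue); there is no depth.
- camera_info(name): a dict with "vertical_fov" (degrees; the focal length in pixels is half the picture's height over the tangent of half this angle, whatever the lens; pixels are square), "cx", "cy" (the principal point, pixels), "R" (3x3) and "t" (3): a world point X has camera coordinates R X + t. Camera axes: x right, y down, z forward; pixel columns grow to the right and rows downward; lengths in m; the calibration is good to about 2 mm. The wrist camera is an equidistant fisheye: a pixel r from the principal point sees the ray r / f radians off the axis. A picture is of the moment at which its call begins: read the wrist's pose just before it. camera_info takes no time and is no camera call; for the wrist camera it gives the pose at the moment of the call.
- close_job(): hands the job in, once; it reports no verdict.
Trained networks look in the newest picture that a camera, given by its name, has taken for a name from the list of things; names that differ only in an ending like _2 or _b are one class to them, and where a whole thing is asked for, a point or a joint stands for the part that bears it (a point fixed in the world has none). Each returns a list of dicts, best first, with "score" (0 to 1); they miss things now and then, are a little off and sometimes report something else, mostly with a low value. They report only what shows in the picture. A call takes as long as a camera call.
- find_in(name, camera): "location" ([column, row] as shares, 0 to 1, of the picture: columns of its width, rows of its height, amid what is visible of it).
- spot_point(name, camera): "location" ([column, row] as shares, 0 to 1, of the picture: columns of its width, rows of its height: a listed point, or the origin of a listed thing).
The state is a dict: "time_s": time; "q": joint angles; "dq": joint speeds; "joint_torque": joint torques, N m; "eef_pos": TCP position; "ee_rot": TCP orientation; "force": force on the tool from outside, world axes, zero at the start; "torque": the same for the moment, N m; "finger_gap": opening from 0.0 (shut) to 1.0 (fully open).
Only numpy, scipy, OpenCV 4.12 (cv2) and the standard library are available. Lean on these libraries where they do the work, as an engineer would, in place of code of your own. Each camera call takes 0.05 s, during which the arm holds its last target.

TASK

Pick up the spring tongs by their green grips, close them on the dark bread roll (not the pale one) and lift it off the bread board, never touching it with the gripper itself. Hold it in the tongs over the middle of the red crate, wholly above the rim, ready to be packed, and finish while still holding it there, with the roll, tongs and gripper touching neither the crate nor its contents. Leave the pale roll, the tin and the jar where they are.

Things in the scene. Friction and masses are not known exactly. Their poses are not given: they have to be found in the camera images.
- tongs: steel spring tongs lying flat on the table, 24 mm high, 0.12 kg. Origin: on the centre line midway between the two green grips, at the underside; +x points along the tongs to the jaws, z up. Two mirrored arms, always symmetric about the x axis, swing about an upright pivot 115 mm behind the origin; the rear ends 124 mm behind the origin
- tongs_grip (a point): point midway between the green grips, 12 mm above the tongs' origin. The grips run 25 mm either way along the tongs. Over their outer faces they measure 59 mm at rest, 50 mm with the joint at 0.04, 36 mm at 0.10 (arms parallel). Grip from above, fingers closing across the tongs (their y); squeezing closes the jaws
- tongs_jaws (a point): point midway between the tongs' jaws, 125 mm ahead of the tongs' origin, 12 mm above the underside. Jaws are flat upright plates 24 mm high and 60 mm long (from 95 to 155 mm ahead of the origin); clear gap between them here is 88 mm at rest, about 69 mm with joint at 0.04, 40 mm (jaws parallel) at 0.10. The jaws are 4 mm thick
- tongs_left (a joint): swing of each tongs arm from rest, rad: 0 = open at rest, 0.10 = arms parallel with 40 mm between the jaws, 0.18 = fully squeezed. A spring opens them: it takes about 4 N on the grips at 0.04 and 7 N at 0.10; any further grip force presses the jaws together with about half its size
- dark_roll: dark brown bread roll with three pale cuts, 76 mm long (its x), 40 mm wide (its y), 36 mm high, about 45 g, lying on the board. Origin: centre of its underside
- dark_roll_mid (a point): centre of the dark roll, 18 mm above its underside
- pale_roll: pale golden roll of the same shape and size, on the same board, about 120 mm beside the dark one (either side). Origin: centre of its underside. Not to be moved
- board: fixed wooden bread board 200 (x) x 260 (y) x 12 mm; the rolls lie on it, long axis roughly along its x. Origin: centre of its underside. It may be on the robot's left or right
- crate: fixed open red crate 280 (x) x 200 (y) x 100 mm high, rim strips 6 mm further out, a few packets inside below 60 mm. Origin: centre of its underside. It stands on the other side from the board
- tin: upright tin 74 mm across, 100 mm high, beyond the tongs; origin at the centre of its underside. Bystander
- jar: upright jar 66 mm across, 90 mm high, beyond the tongs; origin at the centre of its underside. Bystander

How it is judged:
On the way:
1. the dark roll is lifted clear of the board, held between the jaws of the tongs (contact force between dark_roll and tongs above 0.3 N and contact force between dark_roll and board below 0.05 N and contact force between dark_roll and crate below 0.05 N and contact force between dark_roll and the arm below 0.05 N and contact force between dark_roll and the fingers below 0.05 N and contact force between tongs and the fingers above 1 N and distance between dark_roll_mid and tongs_jaws below 0.04 m and height (world z) of dark_roll above 0.04 m), for 0.2 s.
At the end, for the whole second after the job is handed in: Gripper holds squeezed tongs (joint > 0.06), dark roll within 40 mm of the jaw point, its underside 105-350 mm up, within 60 mm of crate centre (plan), still, touched only by the tongs; crate untouched; pale roll, tin, jar within 30 mm of their starts, upright (contact force between dark_roll and tongs above 0.3 N and contact force between dark_roll and board below 0.05 N and contact force between each of dark_roll, tongs, the arm, the fingers and crate below 0.05 N and contact force between dark_roll and the arm below 0.05 N and contact force between dark_roll and the fingers below 0.05 N and contact force between tongs and the fingers above 1 N and distance between dark_roll_mid and tongs_jaws below 0.04 m and height (world z) of dark_roll between 0.105 and 0.35 m and horizontal distance between dark_roll and crate below 0.06 m and linear speed of dark_roll below 0.03 m/s and value of joint tongs_left above 0.06 rad and distance of each of pale_roll, tin, jar from where it was at the start of the episode below 0.03 m and angle between each of tin, jar's own z axis and vertical below 0.3 rad); the arm keeps its last pose, push and grip.
It fails at once if the gripper or arm touches the dark roll itself (contact force between dark_roll and the fingers above 0.5 N or contact force between dark_roll and the arm above 0.5 N).
It fails at once if the pale roll is knocked more than 30 mm out of place (distance of pale_roll from where it was at the start of the episode above 0.03 m).
It fails at once if the tin is knocked more than 30 mm out of place (distance of tin from where it was at the start of the episode above 0.03 m).
It fails at once if the jar is knocked more than 30 mm out of place (distance of jar from where it was at the start of the episode above 0.03 m).
It also fails if it takes over 45 s, if anything falls off the work surface, if the arm or the gripper's body presses on something with over 40 N, if the wrist force passes 120 N, or if a joint passes its speed limit or range.

## Working session

There is one attempt and no reset: what is moved stays moved. The work goes in short steps, Python scripts to look and compute and a tool call to move; the robot and the scene stay as the last step left them, time stands still between calls to the robot, and variables do not carry over. Pictures are saved under pics/ and viewed, and the job is handed in when it is done.

Besides the shell and the picture viewer there is one more tool, called after "Emit:" as name(argument=value, ...) on one line, values as JSON. jog_arm: Moves the arm, as the interface text tells. Its arguments: {"type":"object","properties":{"plan":{"type":"array"}},"required":["plan"]}

```bash
mkdir -p pics
cat > h.py <<'E'
from workcell import *
import numpy as np, cv2
from scipy.spatial.transform import Rotation as Rn
def save(n,f):
    im=grab_frame(n); cv2.imwrite(f'pics/{f}.png',im[:,:,::-1].copy()); return im
def ray(n,uv,ci=None):
    c=ci or camera_info(n); f=200/np.tan(np.radians(c['vertical_fov']/2))
    d=np.array([(uv[0]-c['cx'])/f,(uv[1]-c['cy'])/f])
    if n=='wrist':
        r=np.hypot(*d); v=np.array([*(d/max(r,1e-9)*np.sin(r)),np.cos(r)])
    else: v=np.array([*d,1.])
    R=np.array(c['R']);t=np.array(c['t']); v=R.T@v
    return -R.T@t, v/np.linalg.norm(v)
def atz(n,uv,z,ci=None):
    o,v=ray(n,uv,ci); return o+v*(z-o[2])/v[2]
def tri(obs):
    A=np.zeros((3,3));b=np.zeros(3)
    for o,v in obs:
        P=np.eye(3)-np.outer(v,v);A+=P;b+=P@o
    x=np.linalg.solve(A,b); return x,[np.linalg.norm((np.eye(3)-np.outer(v,v))@(x-o)) for o,v in obs]
def proj(n,X,ci=None):
    c=ci or camera_info(n); f=200/np.tan(np.radians(c['vertical_fov']/2))
    p=np.array(c['R'])@X+np.array(c['t'])
    if n=='wrist':
        r=np.hypot(p[0],p[1]);a=np.arctan2(r,p[2]); return np.array([c['cx'],c['cy']])+f*a*p[:2]/r
    return np.array([c['cx'],c['cy']])+f*p[:2]/p[2]
E
python3 - <<'E'
from h import *
np.set_printoptions(precision=4,suppress=True)
s=sense();print(s)
for n in ['scene','top']:
    save(n,n+'0')
    for k in ['tongs','tongs_grip','tongs_jaws','dark_roll_mid','dark_roll','pale_roll','board','crate','tin','jar']:
        r=spot_point(k,n)
        print(n,k,[(np.round(np.array(d['location'])*[640,400],1),round(d['score'],2)) for d in r[:2]])
E
```

```text
{'time_s': 0.0, 'q': array([-1.2681,  0.0879,  1.3722, -0.    ,  1.6836, -0.1031]), 'dq': array([-0.0009,  0.0005,  0.0009, -0.0014,  0.0008,  0.0003]), 'joint_torque': array([ -0.0015, -34.0187, -30.2426,   0.0717,   0.0331,  -0.0002]), 'eef_pos': array([ 0.2169, -0.5048,  0.2154]), 'ee_rot': array([ 0.5899,  0.3895,  0.5911, -0.3885]), 'force': array([ 0.614 , -0.5716,  0.6967]), 'torque': array([-0.0461, -0.0191, -0.0183]), 'finger_gap': 0.9970292993463623}
scene tongs [(array([292.8, 200.3]), 0.95)]
scene tongs_grip [(array([292.1, 195.6]), 0.69)]
scene tongs_jaws [(array([329.2, 223.7]), 0.84)]
scene dark_roll_mid [(array([202.7, 334.5]), 0.9), (array([204.8, 334. ]), 0.37)]
scene dark_roll [(array([205.4, 336.5]), 0.81), (array([431.4, 232.1]), 0.57)]
scene pale_roll [(array([250.4, 283.6]), 0.96)]
scene board []
scene crate [(array([376.6, 155.5]), 0.92), (array([251.3, 283.2]), 0.54)]
scene tin [(array([387.6, 279.8]), 0.8)]
scene jar [(array([430.9, 232.6]), 0.62)]
top tongs [(array([305.6, 239.2]), 0.69), (array([306.5, 240.4]), 0.21)]
top tongs_grip [(array([305.2, 238.6]), 0.84), (array([401.4, 208.7]), 0.34)]
top tongs_jaws []
top dark_roll_mid [(array([455.6, 200.9]), 0.94)]
top dark_roll [(array([448.9, 201.6]), 0.63)]
top pale_roll [(array([402.1, 205.6]), 0.69)]
top board [(array([421.5, 204.5]), 0.6)]
top crate [(array([199.4, 210.8]), 0.68)]
top tin [(array([334.4, 129.4]), 0.75), (array([452.5, 204.3]), 0.62)]
top jar [(array([266.2, 123. ]), 0.59)]
```

View pics/scene0.png

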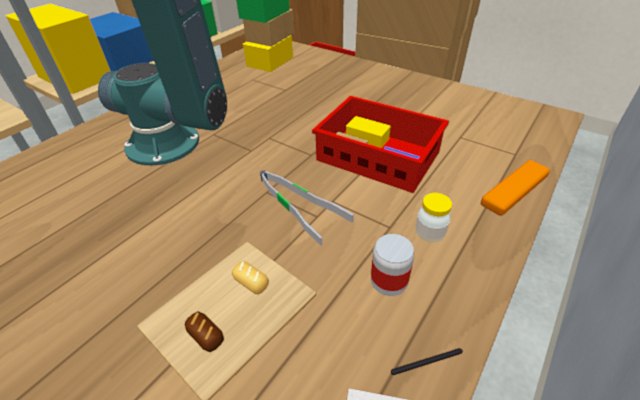

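View pics/top0.png

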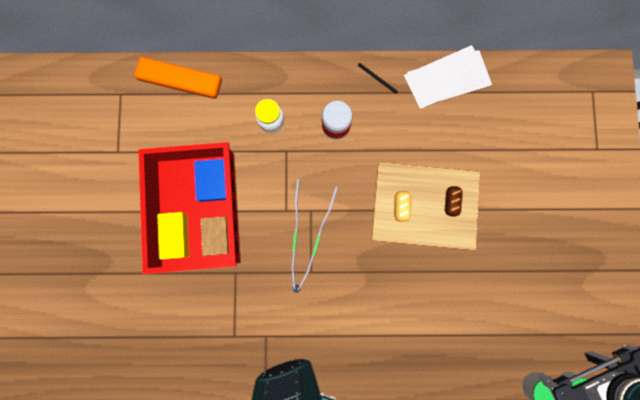

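Run:
```python
from h import *
np.set_printoptions(precision=4,suppress=True)
P={'tongs':[(292.8,200.3),(305.6,239.2)],'grip':[(292.1,195.6),(305.2,238.6)],'dark':[(202.7,334.5),(455.6,200.9)],'pale':[(250.4,283.6),(402.1,205.6)],'crate':[(376.6,155.5),(199.4,210.8)],'tin':[(387.6,279.8),(334.4,129.4)],'jar':[(430.9,232.6),(266.2,123)]}
for k,(a,b) in P.items():
    print(k,*tri([ray('scene',a),ray('top',b)]), 'top@0',atz('top',b,0.0))
print('jaws scene',atz('scene',(329.2,223.7),.012))
s=sense()
w,x,y,z=s['ee_rot'];print(Rn.from_quat([x,y,z,w]).as_matrix(), s['time_s'])
for n in('scene','top'):
  c=camera_info(n);print(-np.array(c['R']).T@c['t'])
```

```text
tongs [0.4782 0.0151 0.0082] [np.float64(0.003380255623829125), np.float64(0.0033802556238291706)] top@0 [0.4809 0.0178 0.    ]
grip [0.4787 0.0149 0.0238] [np.float64(0.00418759497711975), np.float64(0.004187594977119713)] top@0 [0.4824 0.0188 0.    ]
dark [ 0.573  -0.3551  0.0296] [np.float64(0.0008959947268289372), np.float64(0.0008959947268289543)] top@0 [ 0.5758 -0.3648  0.    ]
pale [ 0.5622 -0.2258  0.0165] [np.float64(0.0010209927839934204), np.float64(0.0010209927839934015)] top@0 [ 0.5646 -0.228   0.    ]
crate [0.5533 0.2853 0.0069] [np.float64(0.0005791058034313577), np.float64(0.0005791058034314522)] top@0 [0.5545 0.2876 0.    ]
tin [ 0.7673 -0.0568 -0.0048] [np.float64(0.0013661297391550995), np.float64(0.0013661297391551908)] top@0 [ 0.7648 -0.0575  0.    ]
jar [ 0.7863  0.1212 -0.0145] [np.float64(0.0011956142426390493), np.float64(0.001195614242638874)] top@0 [0.783  0.1199 0.    ]
jaws scene [ 0.5944 -0.0061  0.012 ]
[[-0.      0.9188  0.3947]
 [-0.0001  0.3947 -0.9188]
 [-1.     -0.      0.0001]] 1.1
[ 0.9368 -0.5021  0.6332]
[ 0.4473 -0.0261  1.12  ]
```

The scene view shows the tongs at about (292,200), the dark roll at (203,334), and the pale roll between them at (250,284). In the top view the tongs' pivot is at (296,289) and the tips are at (298,180) and (336,188). The crate is on the robot's left and the board on its right. I'll move above the tongs.

Emit:
jog_arm(plan=[-0.9,10.4,-9.5,34.5,0,0,-1,-0.9,10.4,-9.5,34.5,0,0,-1,-0.9,10.4,-9.5,34.5,0,0,-1,-0.9,10.4,-9.5,34.5,0,0,-1,-0.9,10.4,-9.5,34.5,0,0,-1,-0.9,10.4,-9.5,34.5,0,0,-1,-0.9,10.4,-9.5,34.5,0,0,-1,-0.9,10.4,-9.5,34.5,0,0,-1])

```text
time_s: 1.9
eef_pos: [0.3788, -0.1473, 0.242]
ee_rot: [0.449, 0.547, 0.448, -0.547]
force: [0.5, -0.6, -0.6]
finger_gap: 1.006
```

Emit:
jog_arm(plan=[0,1.0,-4.2,0,0,0,-1,0,1.0,-4.2,0,0,0,-1,0,1.0,-4.2,0,0,0,-1,0,1.0,-4.2,0,0,0,-1,0,1.0,-4.2,0,0,0,-1])

```text
time_s: 2.4
eef_pos: [0.451, 0.0103, 0.2413]
ee_rot: [0.45, 0.545, 0.45, -0.545]
force: [-0.8, 0.1, 0.2]
finger_gap: 1.002
```

Run:
```python
from h import *
np.set_printoptions(precision=4,suppress=True)
s=sense();print(s['eef_pos'],s['dq'])
for n in ['wrist','top']:
    ci=camera_info(n) ; save(n,n+'1')
    for k in ['tongs','tongs_grip','tongs_jaws']:
        for d in spot_point(k,n)[:2]:
            uv=np.array(d['location'])*[640,400]; print(n,k,uv,round(d['score'],2),atz(n,uv,0.0 if k=='tongs' else .012,ci))
```

```text
[0.451  0.0103 0.2413] [-0.0668 -0.0216  0.0169 -0.0399  0.0146 -0.0349]
wrist tongs_jaws [548.8  59.6] 0.46 [ 0.576  -0.3678  0.012 ]
```

View pics/wrist1.png

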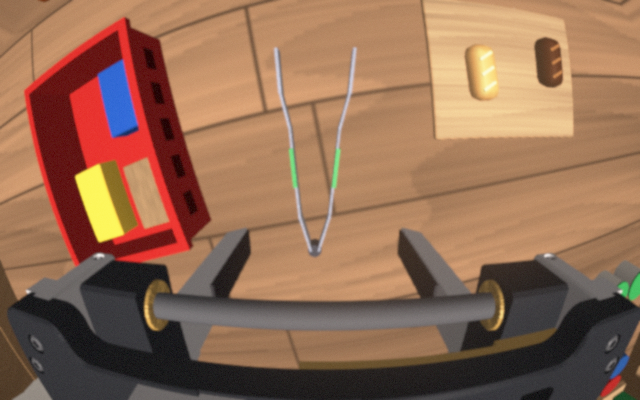

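The wrist view shows the tongs' pivot at (314,248), the grips at (294,168) and (336,168), and the tips at (277,50) and (354,50). Next I'll segment the green grips in the wrist and top views.

Run:
```python
from h import *
np.set_printoptions(precision=4,suppress=True)
obs={}
for n,box in (('wrist',(260,370,120,210)),('top',(270,340,210,270)),('scene',(250,330,160,230))):
    if n=='scene': save(n,'scene1')
    im=cv2.imread(f'pics/{n}1.png').astype(int); ci=camera_info(n)
    g=((im[:,:,1]>im[:,:,2]*1.25+10)&(im[:,:,1]>im[:,:,0]*1.15+10)).astype(np.uint8)
    m=np.zeros_like(g);m[box[2]:box[3],box[0]:box[1]]=g[box[2]:box[3],box[0]:box[1]]
    k,l,st,ce=cv2.connectedComponentsWithStats(m)
    c=sorted([(ce[i][0],ce[i][1],st[i][4]) for i in range(1,k) if st[i][4]>8],key=lambda a:-a[2])[:2]
    c.sort(); print(n,c)
    if len(c)==2: obs[n]=[ray(n,a[:2],ci) for a in c]
order={'wrist':[0,1],'top':[0,1],'scene':[1,0]}
G=[]
for i in (0,1):
    x,r=tri([obs[n][order[n][i]] for n in ('wrist','top')]);print('wt',x,r)
    x,r=tri([obs[n][order[n][i]] for n in obs]);print('all',x,r)
    G.append([o+v*(.018-o[2])/v[2] for o,v in [obs['wrist'][i]]][0])
print('wrist z.018',G, (G[0]+G[1])/2)
ci=camera_info('wrist');P=atz('wrist',(314,248),.02,ci);T=(atz('wrist',(277,50),.02,ci)+atz('wrist',(354.5,49),.02,ci))/2
d=T-P;print('pivot',P,'tips',T,np.linalg.norm(d),np.degrees(np.arctan2(d[1],d[0])), 'origin from pivot',P+d/np.linalg.norm(d)*.115)
ci=camera_info('top');P=atz('top',(296,289),.02,ci);T=(atz('top',(298,180),.02,ci)+atz('top',(336,188),.02,ci))/2
d=T-P;print('top pivot',P,'tips',T,np.linalg.norm(d),np.degrees(np.arctan2(d[1],d[0])),P+d/np.linalg.norm(d)*.115)
```

```text
wrist [(np.float64(292.890243902439), np.float64(167.34146341463415), np.int32(164)), (np.float64(335.4575163398693), np.float64(167.7843137254902), np.int32(153))]
top []
scene [(np.float64(282.9), np.float64(201.06), np.int32(100)), (np.float64(299.7027027027027), np.float64(187.3783783783784), np.int32(37))]Traceback (most recent call last):
  File "<stdin>", line 16, in <module>
KeyError: 'top'
```

Run:
```python
from h import *
np.set_printoptions(precision=4,suppress=True)
obs={}
for n,f,box in (('wrist','wrist1',(260,370,120,210)),('top','top0',(270,340,210,270)),('scene','scene0',(250,330,160,230))):
    im=cv2.imread(f'pics/{f}.png').astype(int); ci=camera_info(n)
    g=((im[:,:,1]>im[:,:,2]*1.25+10)&(im[:,:,1]>im[:,:,0]*1.15+10)).astype(np.uint8)
    m=np.zeros_like(g);m[box[2]:box[3],box[0]:box[1]]=g[box[2]:box[3],box[0]:box[1]]
    k,l,st,ce=cv2.connectedComponentsWithStats(m)
    c=sorted([(ce[i][0],ce[i][1],st[i][4]) for i in range(1,k) if st[i][4]>8],key=lambda a:-a[2])[:2]
    c.sort(); print(n,[tuple(map(float,a)) for a in c])
    if len(c)==2: obs[n]=[ray(n,a[:2],ci) for a in c]
order={'wrist':[0,1],'top':[0,1],'scene':[1,0]}
for i in (0,1):
    x,r=tri([obs[n][order[n][i]] for n in ('wrist','top')]);print('wt',x,r)
    x,r=tri([obs[n][order[n][i]] for n in ('wrist','scene')]);print('ws',x,r)
    x,r=tri([obs[n][order[n][i]] for n in obs]);print('all',x,r)
G=[[o+v*(.015-o[2])/v[2] for o,v in obs['wrist']]]
print('wrist z.015',G, (G[0][0]+G[0][1])/2)
ci=camera_info('wrist');P=atz('wrist',(314,248),.02,ci);T=(atz('wrist',(277,50),.02,ci)+atz('wrist',(354.5,49),.02,ci))/2
d=T-P;print('pivot',P,'tips',T,np.linalg.norm(d),np.degrees(np.arctan2(d[1],d[0])), 'origin from pivot',P+d/np.linalg.norm(d)*.115)
ci=camera_info('top');P=atz('top',(296,289),.02,ci);T=(atz('top',(298,180),.02,ci)+atz('top',(336,188),.02,ci))/2
d=T-P;print('top pivot',P,'tips',T,np.linalg.norm(d),np.degrees(np.arctan2(d[1],d[0])),P+d/np.linalg.norm(d)*.115)
# rolls
for n,f in (('top','top0'),('wrist','wrist1')):
    pass
print(sense()['eef_pos'],sense()['ee_rot'])
```

```text
wrist [(292.890243902439, 167.34146341463415, 164.0), (335.4575163398693, 167.7843137254902, 153.0)]
top [(294.38, 240.76, 50.0), (315.81632653061223, 245.08163265306123, 49.0)]
scene [(282.90909090909093, 201.11111111111111, 99.0), (299.7027027027027, 187.3783783783784, 37.0)]
wt [0.4755 0.0422 0.0337] [np.float64(0.0018664140949772301), np.float64(0.0018664140949772167)]
ws [0.4748 0.0417 0.0276] [np.float64(0.0008683188619522663), np.float64(0.0008683188619522288)]
all [0.4752 0.0427 0.0274] [np.float64(0.0018760165890806554), np.float64(0.001992676431095051), np.float64(0.00015606586714808719)]
wt [ 0.4654 -0.0097  0.0446] [np.float64(0.001008042891047659), np.float64(0.0010080428910476608)]
ws [ 0.4625 -0.01    0.0159] [np.float64(0.0016420263498501497), np.float64(0.001642026349850049)]
all [ 0.4638 -0.0096  0.017 ] [np.float64(0.002819247617012861), np.float64(0.002322571917307964), np.float64(0.0007154993908823945)]
wrist z.015 [[array([0.4725, 0.0428, 0.015 ]), array([ 0.461, -0.011,  0.015])]] [0.4668 0.0159 0.015 ]
pivot [0.3594 0.0385 0.02  ] tips [ 0.616  -0.0164  0.02  ] 0.2623319440423491 -12.071701487160023 origin from pivot [0.4719 0.0144 0.02  ]
top pivot [0.3591 0.0406 0.02  ] tips [ 0.6185 -0.0118  0.02  ] 0.26459146803772476 -11.432265153733448 [0.4718 0.0178 0.02  ]
[0.4502 0.0069 0.2416] [ 0.4482  0.547   0.448  -0.547 ]
```

Emit:
jog_arm(plan=[2.0,0.45,-0.3,0,0,0,-1,4.0,0.45,-0.3,0,0,0,-1,4.0,0.45,-0.3,0,0,0,-1,4.0,0.45,-0.3,0,0,0,-1,4.0,0.45,-0.3,0,0,0,-1,4.0,0.45,-0.3,0,0,0,-1])

```text
time_s: 3.45
eef_pos: [0.4721, 0.0156, 0.084]
ee_rot: [0.449, 0.548, 0.447, -0.546]
force: [0.7, 0.2, -0.0]
finger_gap: 0.999
```

Run:
```python
from h import *
np.set_printoptions(precision=4,suppress=True)
s=sense();print(s['eef_pos'],s['force'])
ci=camera_info('wrist') ; save('wrist','wrist2')
w,x,y,z=s['ee_rot'];R=Rn.from_quat([x,y,z,w]).as_matrix();print(R)
```

```text
[0.4721 0.0156 0.084 ] [ 0.687   0.2088 -0.0293]
[[ 0.0039  0.9807 -0.1955]
 [-0.0005 -0.1955 -0.9807]
 [-1.      0.0039 -0.0003]]
```

View pics/wrist2.png

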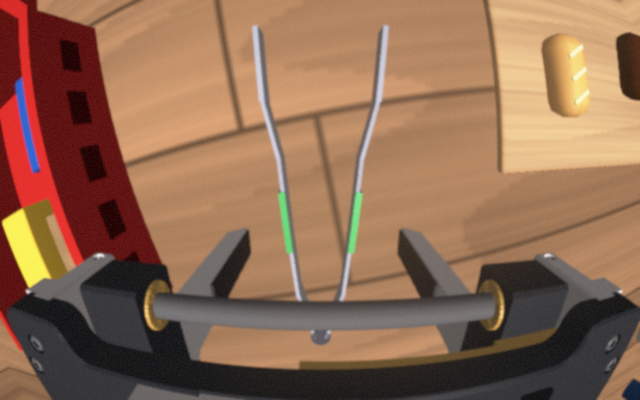

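The tongs are centred between the fingers. The green grips are at (286,222) and (356,222), and the finger tips at columns 248 and 400. I'll recompute the grip position along the tongs from this view.

Run:
```python
from h import *
np.set_printoptions(precision=4,suppress=True)
ci=camera_info('wrist')
im=cv2.imread('pics/wrist2.png').astype(int)
g=((im[:,:,1]>im[:,:,2]*1.25+10)&(im[:,:,1]>im[:,:,0]*1.15+10)).astype(np.uint8); g[:150]=0;g[290:]=0;g[:,:250]=0;g[:,400:]=0
k,l,st,ce=cv2.connectedComponentsWithStats(g)
c=[ce[i] for i in range(1,k) if st[i][4]>30];print(c)
for z in(.012,.018,.024):
    m=np.mean([atz('wrist',a,z,ci) for a in c],0);P=atz('wrist',(320,336),z,ci);T=(atz('wrist',(258,28),z,ci)+atz('wrist',(385,28),z,ci))/2
    d=T-P; print(z,m,P,T,np.linalg.norm(d),np.degrees(np.arctan2(d[1],d[0])),P+d/np.linalg.norm(d)*.115,np.linalg.norm(atz('wrist',c[0],z,ci)-atz('wrist',c[1],z,ci)))
```

```text
[array([285.4262, 222.0605]), array([354.2792, 222.0597])]
0.012 [0.4657 0.0203 0.012 ] [0.35   0.0438 0.012 ] [ 0.6212 -0.0121  0.012 ] 0.27693816333490745 -11.660886575959175 [0.4626 0.0206 0.012 ] 0.05679588234719893
0.018 [0.4677 0.0199 0.018 ] [0.3547 0.0428 0.018 ] [ 0.6192 -0.0118  0.018 ] 0.2700683865042129 -11.660886575959177 [0.4674 0.0196 0.018 ] 0.0553869936915903
0.024 [0.4696 0.0194 0.024 ] [0.3595 0.0418 0.024 ] [ 0.6173 -0.0114  0.024 ] 0.2631986096735183 -11.660886575959175 [0.4722 0.0185 0.024 ] 0.053978105035981674
```

Emit:
jog_arm(plan=[0.8,-0.1,-0.08,0,0,0,-1,1.6,-0.1,-0.08,0,0,0,-1,1.72,-0.1,-0.08,0,0,0,-1,1.72,-0.1,-0.08,0,0,0,-0.5,1.72,-0.1,-0.08,0,0,0,-0.1,1.72,-0.1,-0.08,0,0,0,0.0,1.72,-0.1,-0.08,0,0,0,0.0,1.72,-0.1,-0.08,0,0,0,0.0])

```text
time_s: 4.3
eef_pos: [0.4681, 0.0197, 0.0139]
ee_rot: [0.449, 0.547, 0.448, -0.546]
force: [0.5, -0.5, 3.1]
finger_gap: 0.613
```

Run:
```python
from h import *
np.set_printoptions(precision=4,suppress=True)
s=sense();print(s['eef_pos'],s['force'],s['finger_gap'])
save('wrist','wrist3'); print(sense()['finger_gap'])
```

```text
[0.4681 0.0197 0.0139] [ 0.5207 -0.5435  3.0527] 0.6129310953223555
0.5719060734513179
```

View pics/wrist3.png

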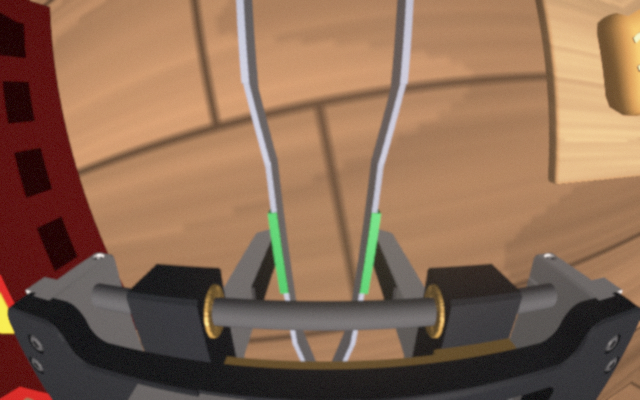

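The fingers are around the green grips and starting to squeeze. The opening is about 0.57, or 54 mm.

Emit:
jog_arm(plan=[0,0,0,0,0,0,0.06,0,0,0,0,0,0,0.06,0,0,0,0,0,0,0.06,0,0,0,0,0,0,0.06])

```text
time_s: 4.75
eef_pos: [0.4685, 0.0196, 0.0138]
ee_rot: [0.449, 0.547, 0.448, -0.546]
force: [1.6, -2.1, 5.8]
finger_gap: 0.476
```

Emit:
jog_arm(plan=[-0.2,0,0,0,0,0,0.06,-0.5,0,0,0,0,0,0.06,-1.0,0,0,0,0,0,0.06,-1.5,0,0,0,0,0,0.06,-2.0,0,0,0,0,0,0.06,-2.0,0,0,0,0,0,0.06])

```text
time_s: 5.35
eef_pos: [0.4689, 0.02, 0.0959]
ee_rot: [0.45, 0.548, 0.447, -0.545]
force: [-1.0, 0.4, -0.4]
finger_gap: 0.472
```

Run:
```python
from h import *
np.set_printoptions(precision=4,suppress=True)
s=sense();print(s['eef_pos'],s['force'],s['finger_gap'])
save('wrist','wrist4'); save('scene','scene4')
```

```text
[0.4689 0.02   0.0959] [-1.0013  0.3727 -0.4036] 0.47227916892387584
```

View pics/wrist4.png

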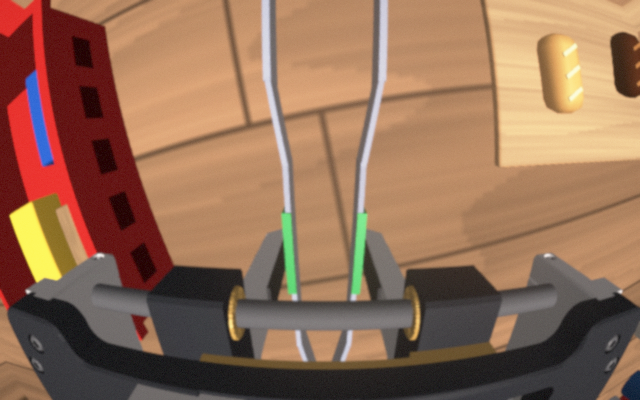

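View pics/scene4.png

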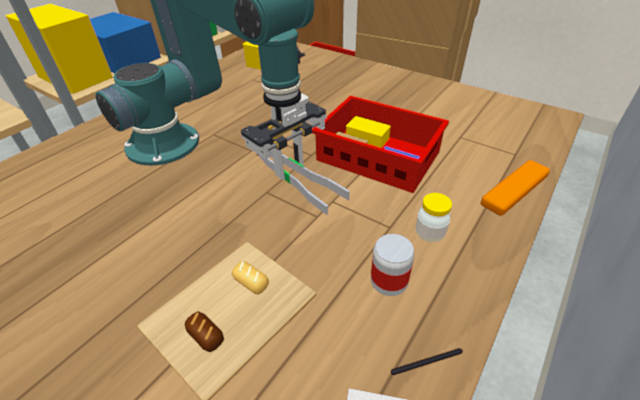

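Tongs held and lifted level with the jaws partly closed. Now I'll measure the dark roll's pose.

```bash
python3 - <<'E'
from h import *
np.set_printoptions(precision=4,suppress=True)
im=cv2.imread('pics/top0.png').astype(int)
s=im.sum(2)
for nm,box,cond in (('dark',(435,475,175,225),s<330),('dark2',(435,475,175,225),s<400)):
    m=np.zeros(s.shape,np.uint8);m[box[2]:box[3],box[0]:box[1]]=cond[box[2]:box[3],box[0]:box[1]]
    m=cv2.morphologyEx(m,cv2.MORPH_CLOSE,np.ones((5,5)))
    k,l,st,ce=cv2.connectedComponentsWithStats(m);i=1+np.argmax(st[1:,4])
    r,c=np.where(l==i); X=np.array([atz('top',(a,b),.03) for a,b in zip(c,r)])
    mu=X.mean(0);w,v=np.linalg.eigh(np.cov(X[:,:2].T));print(nm,st[i],ce[i],mu,2*np.sqrt(w)*2,np.degrees(np.arctan2(*(v[::-1,1]*np.sign(v[0,1])))))
# board corners
B=[atz('top',p,.012) for p in ((378,163),(480,172),(477,250),(373,240))];print(np.array(B),np.mean(B,0))
C=[atz('top',p,.1) for p in ((138,150),(229,143),(236,265),(144,272))];print(np.array(C),np.mean(C,0))
E
python3 -c "
import cv2
a=cv2.imread('pics/top0.png')[150:260,360:490];cv2.imwrite('pics/crop0.png',cv2.resize(a,None,fx=5,fy=5,interpolation=2))"
```

```text
dark [445 186  18  31 457] [453.0481 200.8468] [ 0.5726 -0.3494  0.03  ] [0.0446 0.082 ] -7.189225098097998
dark2 [444 186  19  31 491] [453.1365 200.888 ] [ 0.5725 -0.3496  0.03  ] [0.0471 0.0837] -7.292517233040948
[[ 0.6729 -0.1674  0.012 ]
 [ 0.648  -0.4262  0.012 ]
 [ 0.4511 -0.4093  0.012 ]
 [ 0.4775 -0.1509  0.012 ]] [ 0.5624 -0.2885  0.012 ]
[[0.6895 0.4079 0.1   ]
 [0.705  0.1941 0.1   ]
 [0.4202 0.1727 0.1   ]
 [0.4057 0.3819 0.1   ]] [0.5551 0.2892 0.1   ]
```

View pics/crop0.png

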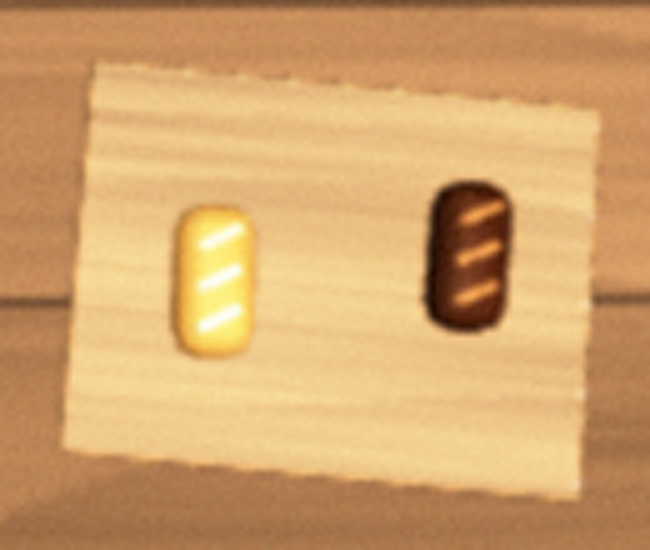

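The crop shows the board turned by about -5° and the dark roll by about -6°, centred near (453,201) in the top picture. I'll lift and travel at a moderate speed.

Emit:
jog_arm(plan=[-0.5,0.1,0.4,-1,0,0,0.06,-1.0,0.2,1.1,-2,0,0,0.06,-1.35,0.3,1.9,-3,0,0,0.06,-1.35,0.4,2.7,-4,0,0,0.06,-1.35,0.5,3.5,-5,0,0,0.06,-1.35,0.6,4.3,-5.5,0,0,0.06,-1.35,0.65,5.0,-5.5,0,0,0.06,-1.35,0.7,5.4,-5.5,0,0,0.06])

```text
time_s: 6.25
eef_pos: [0.4511, -0.1986, 0.1447]
ee_rot: [-0.473, -0.524, -0.475, 0.525]
force: [1.0, 0.7, -0.9]
finger_gap: 0.47
```

Emit:
jog_arm(plan=[-0.1,0,0.7,0,0,0,0.06,-0.1,0,1.4,0,0,0,0.06,-0.1,0.05,2.1,0,0,0,0.06,-0.1,0.05,2.8,0,0,0,0.06,-0.1,0.05,3.3,0,0,0,0.06,-0.1,0.05,3.4,0,0,0,0.06,-0.1,0.05,3.4,0,0,0,0.06])

```text
time_s: 6.95
eef_pos: [0.4407, -0.3325, 0.15]
ee_rot: [0.473, 0.525, 0.475, -0.524]
force: [-0.7, 0.2, -1.0]
finger_gap: 0.472
```

Run:
```python
from h import *
np.set_printoptions(precision=4,suppress=True)
s=sense();print(s['eef_pos'],s['force'],s['finger_gap'])
w,x,y,z=s['ee_rot'];print(Rn.from_quat([x,y,z,w]).as_matrix())
ci=camera_info('wrist');np.save('ciR.npy',ci['R']);np.save('cit.npy',ci['t'])
save('wrist','wrist5')
for k in ['dark_roll_mid','tongs_jaws']:
    for d in spot_point(k,'wrist')[:2]:
        uv=np.array(d['location'])*[640,400];print(k,uv,d['score'],atz('wrist',uv,.03,ci))
save('scene','scene5')
for k in ['dark_roll_mid','tongs_jaws']:
    for d in spot_point(k,'scene')[:2]:
        uv=np.array(d['location'])*[640,400];print(k,uv,d['score'],atz('scene',uv,.03))
```

```text
[ 0.4407 -0.3325  0.15  ] [-0.7237  0.24   -0.9921] 0.4716157280690605
[[-0.0008  0.9949 -0.1007]
 [ 0.0018 -0.1007 -0.9949]
 [-1.     -0.001  -0.0017]]
dark_roll_mid [325.12  59.4 ] 0.98 [ 0.5717 -0.3469  0.03  ]
dark_roll_mid [265.024  79.4  ] 0.69 [ 0.5596 -0.2896  0.03  ]
dark_roll_mid [202.816 333.4  ] 0.92 [ 0.5725 -0.353   0.03  ]
tongs_jaws [229.696 312.32 ] 0.62 [ 0.5812 -0.2983  0.03  ]
```

View pics/wrist5.png

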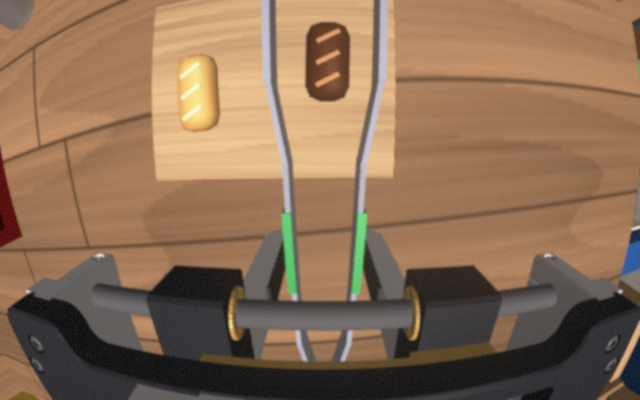

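View pics/scene5.png

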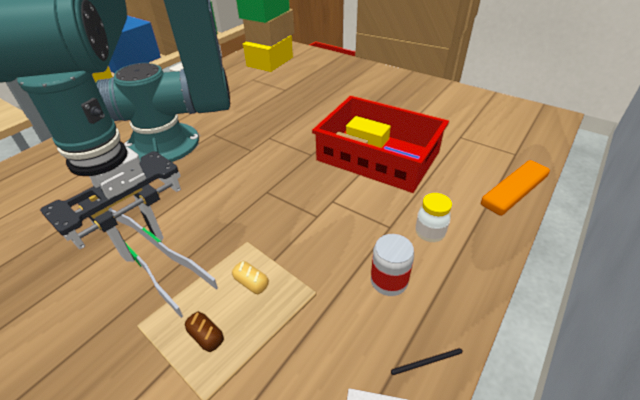

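The wrist view shows the roll at (327,61), between the arms, which are at columns 269 and 381 in that row. I'll check the lateral offset in tool coordinates.

Run:
```python
from h import *
np.set_printoptions(precision=4,suppress=True)
s=sense();w,x,y,z=s['ee_rot'];R=Rn.from_quat([x,y,z,w]).as_matrix();p=s['eef_pos'];ci=camera_info('wrist');print(ci['cx'],ci['cy'],R.T@(-np.array(ci['R']).T@ci['t']-p))
t=lambda uv,z: R.T@(atz('wrist',uv,z,ci)-p)
zt=.15+.010
for uv in ((264,1),(382,1),(275,1),(390,1),(269,78),(381,78),(288,214),(361,214),(305,355),(347,355)): print(uv,t(uv,zt))
print('roll',[t(uv,.03) for uv in((327,61),(306,61),(349,61),(327,22),(327,101))])
P=proj('wrist',p+R@np.array([0,0.125,0]),ci);print(P)
im=cv2.imread('pics/wrist5.png');cv2.imwrite('pics/w5c.png',cv2.resize(im[0:300,150:500],None,fx=2,fy=2,interpolation=2))
```

```text
323.733232487032 201.18117005818794 [-0.1687  0.0727 -0.0003]
(264, 1) [-0.009   0.1399 -0.0315]
(382, 1) [-0.009   0.1399  0.0306]
(275, 1) [-0.009   0.1394 -0.0256]
(390, 1) [-0.009   0.1403  0.0349]
(269, 78) [-0.009   0.0962 -0.0282]
(381, 78) [-0.009   0.0963  0.0293]
(288, 214) [-0.0091  0.0239 -0.0195]
(361, 214) [-0.0091  0.0238  0.0201]
(305, 355) [-0.0091 -0.0768 -0.0129]
(347, 355) [-0.0091 -0.0769  0.0156]
roll [array([0.121 , 0.1306, 0.0031]), array([ 0.121 ,  0.1307, -0.0163]), array([0.121 , 0.1309, 0.0234]), array([0.121 , 0.1697, 0.0031]), array([0.121 , 0.0924, 0.0031])]
[323.9114  28.98  ]
```

View pics/w5c.png

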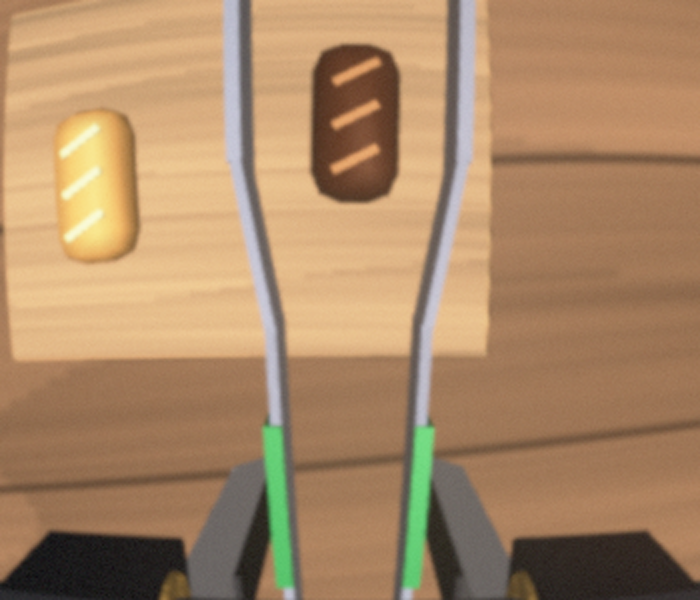

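Emit:
jog_arm(plan=[0.4,0.14,0.12,0,0,0,0.06,0.9,0.14,0.12,0,0,0,0.06,1.4,0.14,0.12,0,0,0,0.06,1.8,0.14,0.12,0,0,0,0.06,2.0,0.14,0.12,0,0,0,0.06,2.0,0.14,0.12,0,0,0,0.06])

```text
time_s: 7.85
eef_pos: [0.4451, -0.3373, 0.0684]
ee_rot: [-0.473, -0.524, -0.476, 0.525]
force: [-0.6, 0.0, -0.7]
finger_gap: 0.47
```

Run:
```python
from h import *
np.set_printoptions(precision=4,suppress=True)
s=sense();w,x,y,z=s['ee_rot'];R=Rn.from_quat([x,y,z,w]).as_matrix();p=s['eef_pos'];ci=camera_info('wrist');print(p,s['force'],s['finger_gap'])
im=save('wrist','wrist6')[:,:,::-1];cv2.imwrite('pics/w6c.png',cv2.resize(im[0:250,150:500],None,fx=2,fy=2,interpolation=2))
im=save('scene','scene6')[:,:,::-1];cv2.imwrite('pics/s6c.png',cv2.resize(im[180:400,60:360],None,fx=2.5,fy=2.5,interpolation=2))
```

```text
[ 0.4451 -0.3373  0.0684] [-0.5501  0.0294 -0.7323] 0.47045701457334105
```

View pics/w6c.png

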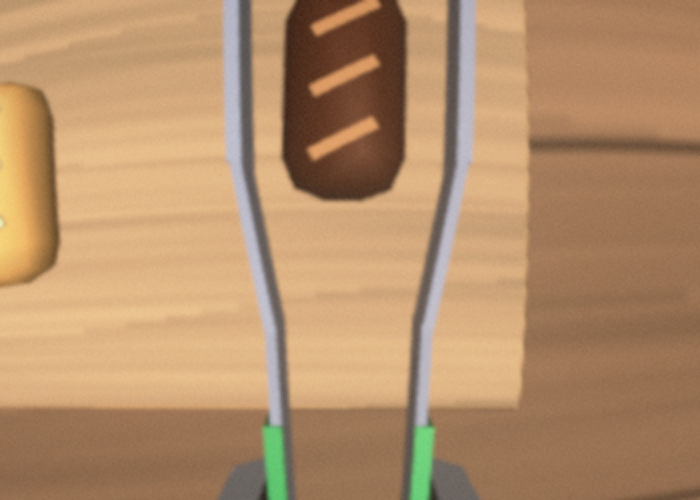

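View pics/s6c.png

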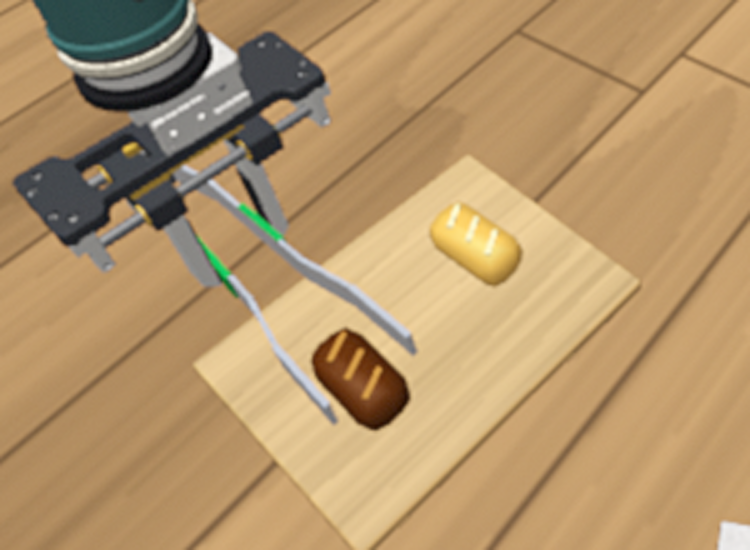

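The roll sits between the jaws, centred to within about 1.5 mm: its middle is at column 344 of the crop, against 350 for the jaws. I'll go down and close.

Emit:
jog_arm(plan=[0.3,0,-0.03,0,0,0,0.06,0.6,0,-0.03,0,0,0,0.06,0.85,0,-0.03,0,0,0,0.06,0.95,0,-0.03,0,0,0,0.06,0.95,0,-0.03,0,0,0,0.06,0.95,0,-0.03,0,0,0,0.06])

```text
time_s: 8.55
eef_pos: [0.4461, -0.3371, 0.0327]
ee_rot: [-0.474, -0.524, -0.474, 0.524]
force: [0.8, 0.5, -1.3]
finger_gap: 0.471
```

Run:
```python
from h import *
np.set_printoptions(precision=4,suppress=True)
s=sense();p=s['eef_pos'];print(p,s['force'],s['finger_gap'])
im=save('wrist','wrist7')[:,:,::-1];cv2.imwrite('pics/w7c.png',cv2.resize(im[0:250,150:500],None,fx=2,fy=2,interpolation=2))
im=save('scene','scene7')[:,:,::-1];cv2.imwrite('pics/s7c.png',cv2.resize(im[180:400,60:360],None,fx=2.5,fy=2.5,interpolation=2))
```

```text
[ 0.4461 -0.3371  0.0327] [ 0.7636  0.4909 -1.3088] 0.4709291570562781
```

View pics/w7c.png

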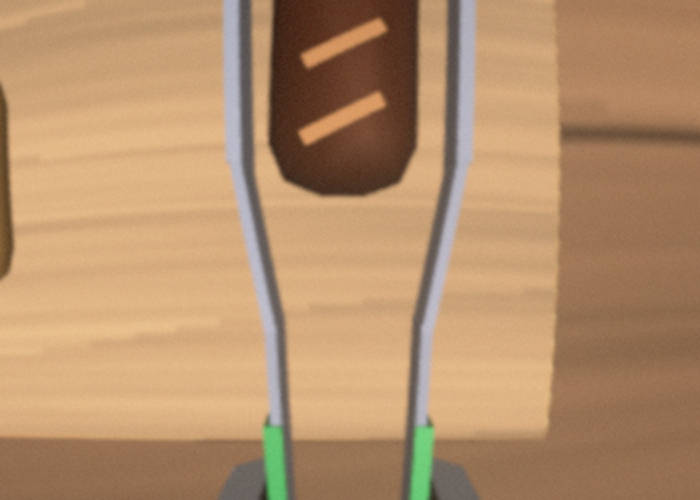

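View pics/s7c.png

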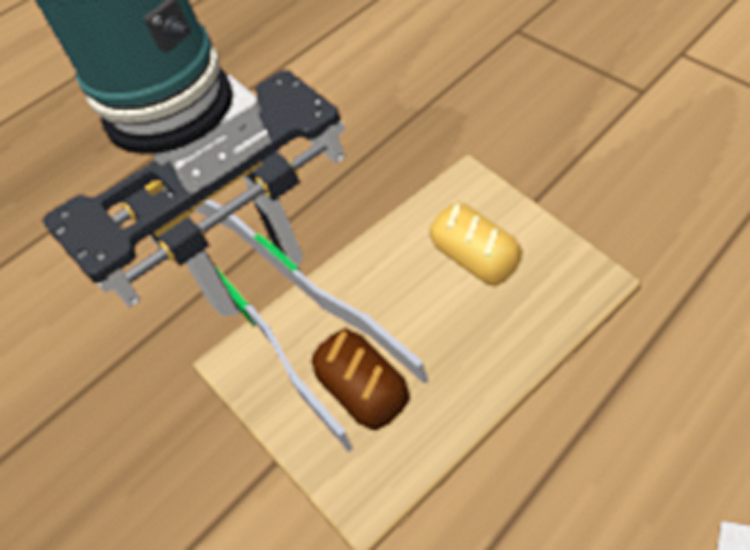

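The jaws straddle the roll, clear on both sides. Closing.

Emit:
jog_arm(plan=[0,0,-0.04,0,0,0,0.1,0,0,-0.04,0,0,0,0.15,0,0,-0.04,0,0,0,0.2,0,0,-0.04,0,0,0,0.3,0,0,-0.04,0,0,0,0.6,0,0,-0.04,0,0,0,1,0,0,-0.04,0,0,0,1,0,0,-0.04,0,0,0,1])

```text
time_s: 9.45
eef_pos: [0.4463, -0.3355, 0.0328]
ee_rot: [0.474, 0.524, 0.474, -0.524]
force: [-0.3, -0.4, -0.2]
finger_gap: 0.389
```

Run:
```python
from h import *
np.set_printoptions(precision=4,suppress=True)
s=sense();p=s['eef_pos'];print(p,s['force'],s['finger_gap'])
im=save('wrist','wrist8')[:,:,::-1];cv2.imwrite('pics/w8c.png',cv2.resize(im[0:250,150:500],None,fx=2,fy=2,interpolation=2))
```

```text
[ 0.4463 -0.3355  0.0328] [-0.2888 -0.3926 -0.207 ] 0.3893471657110376
```

View pics/w8c.png

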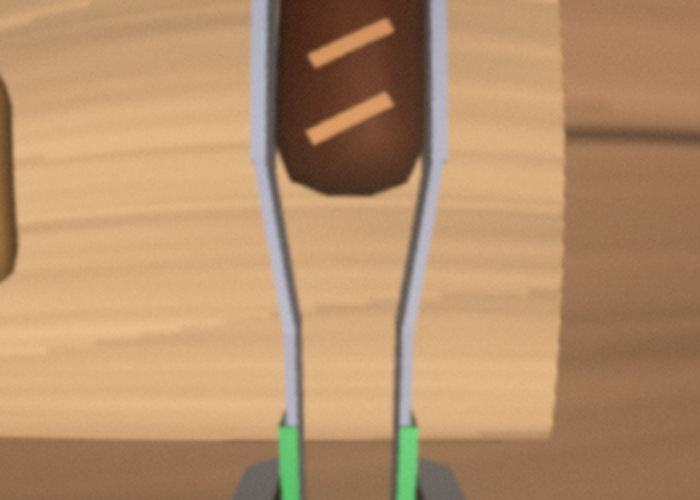

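The roll is clamped between the parallel jaws, with the grip opening at 36.6 mm. Lifting.

Emit:
jog_arm(plan=[-0.1,0,0,0,0,0,1,-0.3,0,0,0,0,0,1,-0.7,0,0,0,0,0,1,-1.2,0,0,0,0,0,1,-1.7,0,0,0,0,0,1,-2.1,0,0,0,0,0,1,-2.3,0,0,0,0,0,1,-2.3,0,0,0,0,0,1])

```text
time_s: 10.3
eef_pos: [0.4468, -0.3361, 0.1265]
ee_rot: [0.475, 0.524, 0.473, -0.524]
force: [-0.5, 0.2, -2.5]
finger_gap: 0.387
```

Run:
```python
from h import *
np.set_printoptions(precision=4,suppress=True)
s=sense();p=s['eef_pos'];print(p,s['force'],s['finger_gap'],s['torque'])
save('wrist','wrist9')
im=save('scene','scene9')[:,:,::-1];cv2.imwrite('pics/s9c.png',cv2.resize(im[150:400,20:360],None,fx=2.2,fy=2.2,interpolation=2))
```

```text
[ 0.4468 -0.3361  0.1265] [-0.5382  0.2064 -2.5014] 0.3872063235502761 [ 0.0784 -0.0183 -0.0264]
```

View pics/wrist9.png

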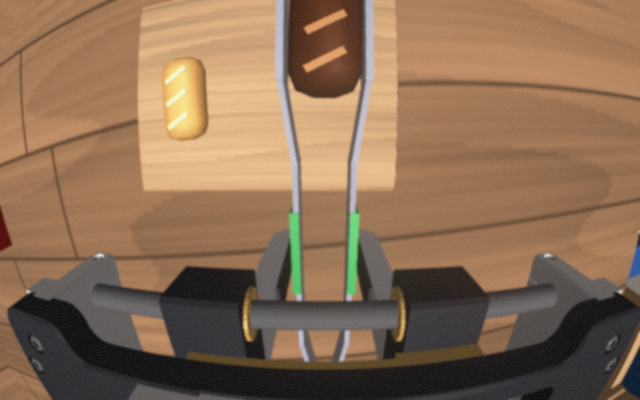

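View pics/s9c.png

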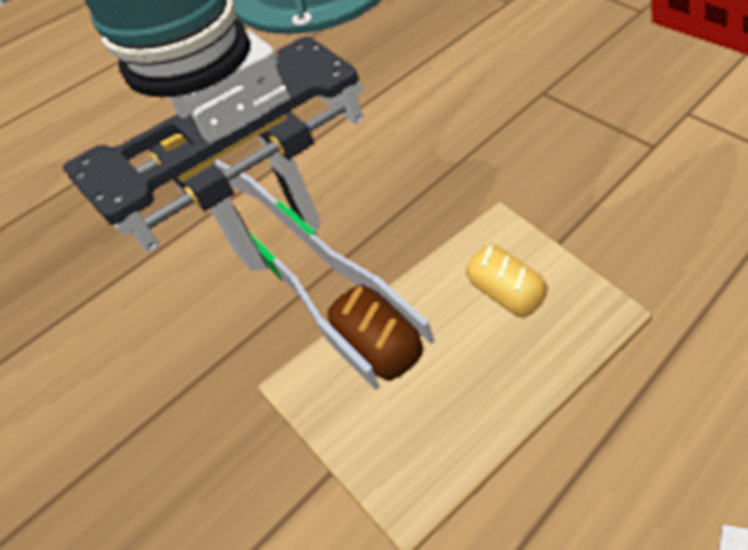

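The roll is lifted clear, held in the jaws, and the pale roll hasn't moved. I'll raise it more and carry it across to the crate.

Emit:
jog_arm(plan=[-0.4,0,0,0,0,0,1,-1.0,-0.05,-0.3,0,0,0,1,-1.6,-0.1,-0.9,0,0,0,1,-2.1,-0.2,-1.7,0,0,0,1,-2.5,-0.3,-2.5,0,0,0,1,-2.6,-0.4,-3.3,0,0,0,1,-2.6,-0.5,-4.1,0,0,0,1,-2.6,-0.6,-4.9,0,0,0,1])

```text
time_s: 11.2
eef_pos: [0.4413, -0.1366, 0.2276]
ee_rot: [-0.474, -0.524, -0.475, 0.525]
force: [0.4, 0.6, -2.0]
finger_gap: 0.388
```

Emit:
jog_arm(plan=[0,-0.1,-0.8,0,0,0,1,0,-0.2,-1.6,0,0,0,1,0,-0.3,-2.4,0,0,0,1,0,-0.4,-3.2,0,0,0,1,0,-0.5,-4.0,0,0,0,1,0,-0.6,-4.8,0,0,0,1,0,-0.7,-5.6,0,0,0,1,0,-0.8,-6.4,0,0,0,1])

```text
time_s: 12.0
eef_pos: [0.4349, 0.1211, 0.2272]
ee_rot: [-0.474, -0.524, -0.475, 0.525]
force: [-0.0, -0.3, -0.9]
finger_gap: 0.389
```

Run:
```python
from h import *
np.set_printoptions(precision=4,suppress=True)
s=sense();p=s['eef_pos'];w,x,y,z=s['ee_rot'];R=Rn.from_quat([x,y,z,w]).as_matrix()
print(p,s['force'],s['finger_gap'],s['dq']);c=np.array([.555,.289,.24])
print((R.T@(c-p)-[0,.122,0])/.04)
```

```text
[0.4349 0.1211 0.2272] [-0.0444 -0.3162 -0.8838] 0.3887501351689959 [ 0.7214  0.1603 -0.142  -0.0011 -0.0251  0.7151]
[-0.3292 -0.4836 -4.4763]
```

Emit:
jog_arm(plan=[0,-0.1,-0.7,0,0,0,1,0,-0.2,-1.4,0,0,0,1,0,-0.3,-2.1,0,0,0,1,0,-0.4,-2.8,0,0,0,1,0,-0.45,-3.4,0,0,0,1,0,-0.45,-3.9,0,0,0,1,0,-0.45,-4.2,0,0,0,1,0,-0.45,-4.3,0,0,0,1])

```text
time_s: 12.8
eef_pos: [0.4346, 0.2935, 0.2273]
ee_rot: [-0.474, -0.523, -0.475, 0.525]
force: [0.4, -0.7, -1.0]
finger_gap: 0.388
```

Emit:
jog_arm(plan=[0,0,0,0,0,0,1,0,0,0,0,0,0,1,0,0,0,0,0,0,1])

```text
time_s: 13.1
eef_pos: [0.4352, 0.292, 0.2288]
ee_rot: [-0.474, -0.525, -0.474, 0.525]
force: [-0.3, -0.4, -0.8]
finger_gap: 0.388
```

Run:
```python
from h import *
np.set_printoptions(precision=4,suppress=True)
s=sense();p=s['eef_pos'];w,x,y,z=s['ee_rot'];R=Rn.from_quat([x,y,z,w]).as_matrix()
print(p,s['force'],s['finger_gap'],s['dq'],'roll est',p+R@[0,.122,0])
ob=[]
for n in('scene','top','wrist'):
    ci=camera_info(n); save(n,n+'10')
    for k in ('dark_roll_mid','crate'):
        for d in spot_point(k,n)[:1]:
            uv=np.array(d['location'])*[640,400]; print(n,k,uv,d['score'],atz(n,uv,.23 if k!='crate' else 0,ci))
            if k!='crate' and n!='x': ob.append(ray(n,uv,ci))
print(tri(ob))
```

```text
[0.4352 0.292  0.2288] [-0.2866 -0.35   -0.7569] 0.3881393897208636 [ 0.0002 -0.0027 -0.0009  0.0011 -0.0012  0.0023] roll est [0.5565 0.2797 0.2288]
scene dark_roll_mid [383.808  83.   ] 0.59 [0.5655 0.2614 0.23  ]
scene crate [374.72 155.48] 0.96 [0.5444 0.2906 0.    ]
top dark_roll_mid [175.104 197.8  ] 0.87 [0.5592 0.2731 0.23  ]
top crate [197.12 210.8 ] 0.83 [0.5545 0.2934 0.    ]
wrist dark_roll_mid [324.992  32.12 ] 0.83 [0.5572 0.2797 0.23  ]
wrist crate [312.192  92.4  ] 0.96 [0.5471 0.2958 0.    ]
(array([0.5594, 0.2775, 0.2215]), [np.float64(0.0015139314227966408), np.float64(0.0017430006659506345), np.float64(0.0019593615292167466)])
```

View pics/scene10.png

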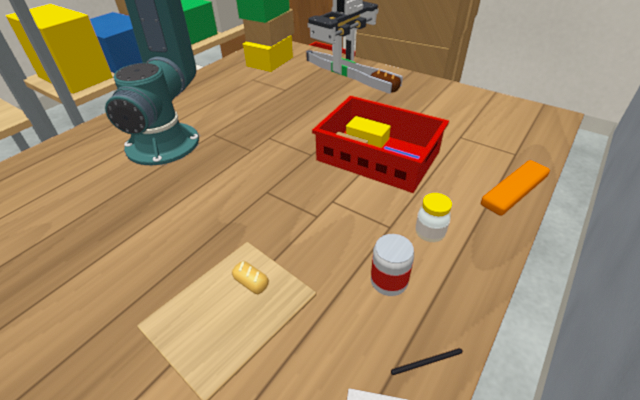

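View pics/top10.png

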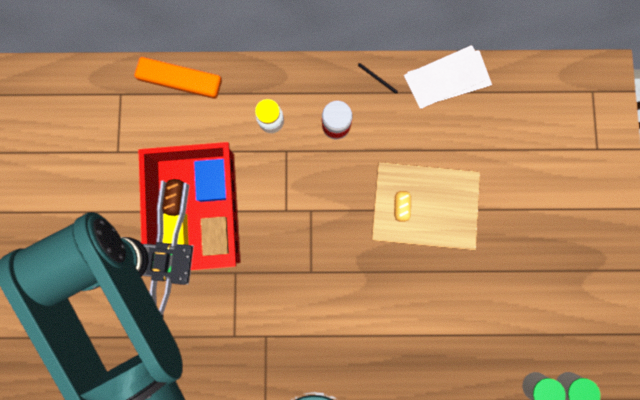

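View pics/wrist10.png

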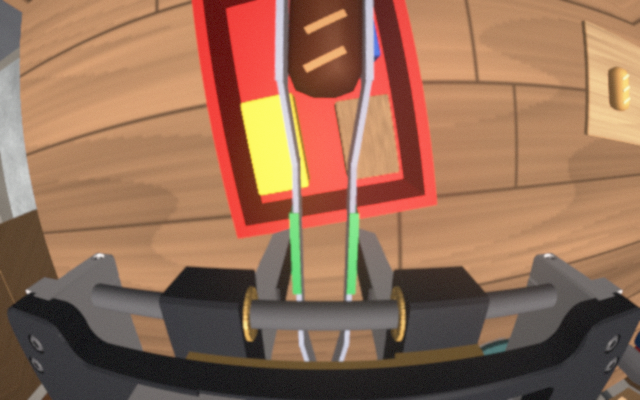

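The roll is over the crate, about 12 mm from its centre, with its underside near 0.20 m. I'll nudge it 12 mm towards the centre, let it settle and hand in.

Emit:
jog_arm(plan=[0,0,-0.15,0,0,0,1,0,0,-0.3,0,0,0,1,0,0,-0.3,0,0,0,1,0,0,-0.3,0,0,0,1,0,0,-0.3,0,0,0,1,0,0,-0.3,0,0,0,1])

```text
time_s: 14.15
eef_pos: [0.4363, 0.3047, 0.2287]
ee_rot: [-0.474, -0.524, -0.474, 0.524]
force: [1.0, -0.1, -2.0]
finger_gap: 0.392
```

Run:
```python
from h import *
s=sense();print(s['eef_pos'],abs(s['dq']).max(),s['finger_gap'],s['force'])
ci=camera_info('wrist');save('wrist','wrist11')
for d in spot_point('dark_roll_mid','wrist')[:1]:
    uv=np.array(d['location'])*[640,400];print(uv,atz('wrist',uv,.22,ci))
save('top','top11')
for k,z in(('pale_roll',.012),('tin',0),('jar',0)):
    print(k,[(np.array(d['location'])*[640,400]).round(1) for d in spot_point(k,'top')[:1]])
close_job()
```

```text
[0.43627064 0.30471142 0.22866787] 0.0015639008863538068 0.39192051307623493 [ 0.97814621 -0.13355236 -2.0397008 ]
[322.112  30.48 ] [0.56247929 0.29304886 0.22      ]
pale_roll [array([401.1, 205.7])]
tin [array([330.8, 126.3])]
jar [array([270.5, 123.9])]
the job is handed in; nothing more can be done
```

I picked up the tongs by their green grips, closed them on the dark roll, lifted it off the board and carried it to the red crate. I handed the job in at about 14.4 s with the roll still held over the crate.

**Last checks**
- **Roll position:** the roll is at about (0.560, 0.292) and the crate centre at about (0.555, 0.290), so they are under 10 mm apart. The roll's underside is about 0.20 m up, well above the rim.
- **Grip:** the grip opening held steady at about 36.5 mm, which puts the tongs joint near 0.10. The arm was still.
- **Other objects:** the pale roll was detected within 1 px of its start. The tin and jar detections shifted by about 4–5 px (around 11 mm). I never went near either of them, and the pictures up to just before the final 12 mm nudge show both upright in place, so I take that as detector noise.

**Disagreements:** the camera estimates of the roll's position differed by up to about 8 mm sideways between views, well inside the 60 mm tolerance. I could not measure contact forces on the roll directly.

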